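# Select the channel and hold the probe on its test pad

## Task

On the test jig, turn the selector so its pointer faces the yellow dot, then take the red probe out of its stand and hold it upright with its tip on the gold pad in the yellow ring, pressing lightly so that the spring tip is about half way in. Finish while still holding it there; never touch the blue or white pad with the probe, never press hard, and leave the selector set and the other things on the bench where they are.

Things in the scene. Friction and masses are not known exactly. Their poses are not given: they have to be found in the camera images.
- jig: Fixed grey case 170 (x) x 280 (y) x 40 mm high; origin: centre of underside, y to the left at yaw 0. Right half: green circuit board centred at (0, -60) mm, 130 x 135 mm, upper face 44 mm above the table, parts up to 12 mm above the jig's top on its far half, orange clamps 9 mm high at its corners. Left half: the selector, vertical axis at (0, 85) mm.
- selector (a joint): Rotary selector switch on the jig: angle in rad of its pointer from the jig's x axis, positive counter-clockwise seen from above, range -1.3 to 1.3. Turns with light friction (0.03 N m), has no detents, stays where it is left.
- selector_axis (a point): Point on the selector's vertical axis at the top of its grip, 70 mm above the table. Grip: upright black bar 44 long x 12 wide x 24 mm tall (46 to 70 mm above the table), centred on a black disc of 52 mm diameter, 6 mm thick. The point turns with the selector; x along the bar to the pointer end, z up.
- selector_pointer (a point): End of the selector's pointer (white line on one half of the bar's top and a white spot on the disc's rim), 26 mm from its axis and 46 mm above the table; x axis points outward along the pointer.
- mark_yellow: Yellow dot, 10 mm diameter, flat on the jig's top, 37 mm from the selector's axis; origin at its centre. The blue and the white dot lie on the same circle at 0.45 rad spacing (pointer angles -0.45, 0 and 0.45); which colour is where differs each time.
- stand: Fixed dark steel probe stand, block 70 x 70 x 75 mm tall with a vertical through hole of 20 mm diameter in its middle; origin at the centre of its underside.
- probe: Loose cordless probe, 60 to 105 g, tip down in the stand. Red square grip 26 x 26 x 70 mm long, then black barrel 16 mm diameter, 35 long, then brass spring tip, 25 long. Origin: centre of the grip's underside, which rests on the stand's top 75 mm above the table (grip spans 75 to 145 mm). z up along the probe to the grip's end, x and y square to the grip's faces.
- plunger (a joint): How far the spring tip is pushed into the barrel, m: 0 fully out, 0.014 fully in (hard stop). Spring: 0.6 N at the start, plus 300 N/m, so 2.7 N at half travel, 4.8 N at the end. The upper 7 mm of the visible rod is red: half way in when the red has just gone in.
- probe_tip (a point): Very end of the probe's brass spring tip (6 mm thick, round end), on the probe's axis, 60 mm below probe's origin when the tip is out; moves with the tip.
- pad_yellow: Test pad on the circuit board: gold disc, 12 mm diameter, 2 mm thick, with a yellow ring of 20 mm diameter round it; origin at the centre of its underside, 44 mm above the table, so its top is at 46 mm. z up.
- pad_blue: Like pad_yellow, with a blue ring. The three pads lie about 40 mm apart (centres never nearer than 30 mm) in a row on the robot's side of the board; which is where differs each time.
- pad_white: Like pad_yellow, with a white ring.
- bottle: Bystander, loose: white squeeze bottle with blue cap, 56 mm diameter, 130 mm tall, upright; origin at its underside or middle.
- screwdriver: Bystander, loose: orange-handled screwdriver lying on the right; origin at its underside or middle.
- block: Bystander, loose: small wooden block 90 x 60 x 30 mm; origin at its underside or middle.
- reel: Bystander, loose: orange reel, 60 mm diameter, 40 mm tall; origin at its underside or middle.
- tray: Bystander, loose: blue divided parts tray 90 x 160 x 30 mm; origin at its underside or middle.
- spare_board: Bystander, loose: loose blue circuit board 100 x 70 mm, 13 mm tall at its connector; origin at its underside or middle.
- tweezers: Bystander, loose: steel tweezers with black grip, 120 mm long, lying; origin at its underside or middle.
Not all that is in view belongs to the job. What is meant by the probe is not pink, and is the smaller of those in its own colour. There is more than one size of the stand; the job needs the larger.

How it is judged:
On the way, in this order (a step that is already met when the one before it is completed fails the run):
1. the selector's pointer faces the yellow dot (within 6 mm sideways at the dot) (y of mark_yellow in the frame of selector_pointer between -0.006 and 0.006 m and x of mark_yellow in the frame of selector_pointer above 0 m), for 0.2 s.
2. the probe is out of its stand, held in the gripper (z of probe in the frame of stand above 0.136 m and contact force between probe and stand below 0.05 N and contact force between probe and the fingers above 1 N), for 0.2 s.
At the end, for the whole second after the job is handed in: Pointer faces the yellow dot (6 mm sideways); the gripper holds the probe still, within 10 degrees of upright, its tip on the yellow-ringed pad within 5 mm of the centre, pressing 0.8 to 4.8 N, spring tip 3 to 11.5 mm in; the probe touches neither stand nor the rest of the jig (all of step 1 and horizontal distance between probe_tip and pad_yellow below 0.005 m and z of probe_tip in the frame of pad_yellow between 0 and 0.004 m and angle between probe's own z axis and vertical below 0.17 rad and height (world z) of probe above 0.08 m and value of joint plunger between 0.003 and 0.0115 m and contact force between probe and pad_yellow between 0.8 and 4.8 N and contact force between probe and the fingers above 1 N and contact force between probe and stand below 0.05 N and contact force between probe and jig below 0.05 N and linear speed of probe below 0.02 m/s); the arm keeps its last pose, push and grip.
It fails at once if the probe is pressed hard (over 10 N) on the pad or the jig (contact force between probe and pad_yellow above 10 N or contact force between probe and jig above 10 N).
It fails at once if the probe touches the blue or the white pad (contact force between probe and pad_blue above 0.2 N or contact force between probe and pad_white above 0.2 N).
It fails at once if a bystander is moved by more than 20 mm (distance of any of bottle, screwdriver, block, reel, tray, spare_board, tweezers from where it was at the start of the episode above 0.02 m).
It also fails if it takes over 59 s, if anything falls off the work surface, if the arm or the gripper's body presses on something with over 40 N, if the wrist force passes 120 N, or if a joint passes its speed limit or range.

## Robot

A 6-joint arm with a two-finger parallel gripper is mounted at the origin on the work surface. World frame = base frame: x ahead of the robot, y to its left, z up, the work surface at z = 0. Lengths are in m, angles in rad, forces in N, time in s.
With the tool pointing down it reaches from about 0.275 to 0.85 m from the base axis. Payload 5.2 kg.
Tool frame: the origin (TCP) lies at the centre of the arm's flange, where the gripper is bolted on; the fingertips stand 173 mm ahead of it and the grasp point (between the pads) lies 155 mm ahead of it; z points along the fingers, y is the direction in which the jaws open and shut (so a half turn about z gives the same grasp; the last joint's range is limited). The gripper opens to 85 mm and grips with 20 to 120 N. Pads are 22 mm wide; open, the fingers measure 114 mm over their backs; the gripper's body (76 mm by 85 mm) begins 54 mm behind the grasp point. The pads swing forward as they close: fully open they stand 13 mm farther back than shut.
Start: joints at [1.042, 0.259, 1.535, -0, 1.348, -0.203], TCP at [0.176, 0.521, 0.405] pointing down, gripper open.
Joint ranges: [-3.14, 3.14], [-0.91, 2.08], [0.19, 2.58], [-1.22, 4.36], [0.22, 2.71], [-3.12, 3.12]. Speed limits (rad/s): [2.57, 2.57, 3.14, 3.14, 3.14, 3.14].

## Interface

Orientations are given as a unit quaternion [w, x, y, z].
In Python, from rig import * gives the robot as it stands. Calls block until the motion is done:
- move_ptp(position, orientation): joint-space move of the TCP to a pose.
- move_l(position, frame=None, rate=0.15): straight line of the TCP; frame=None keeps the orientation; rate is the mean speed in m/s.
- set_joints(angles): joint-space move.
- set_gripper(opening): finger opening in m; the grip force is fixed at half the most; returns when the fingers have stopped.
- pause(seconds).
- solve_ik(position, orientation): joint angles nearest the present ones, or None.
- observe(): the state.
- get_image(name): name is "scene" or "top"; returns the picture (384x512x3 uint8, red, green, blue); there is no depth.
- calibration(name): a dict with "fx", "fy", "cx", "cy" (pixels), "world_to_cam" (4x4, takes a point from world to camera coordinates). Camera axes: x right, y up, looking along -z (the intrinsics and any distortion apply to the point x, -y, -z); pixel columns grow to the right and rows downward; lengths in m; the calibration is good to about 2 mm. A picture is of the moment at which its call begins. calibration takes no time and is no camera call.
A pose or a line that the arm cannot do raises IKError and nothing moves.
- finish_job(): hands the job in, once; it reports no verdict.
The state is a dict: "clock": time; "joints": joint angles; "joint_velocities": joint speeds; "tau": joint torques, N m; "ee_pos": TCP position; "tcp_rot": TCP orientation; "ft_force": force on the tool from outside, world axes, zero at the start; "ft_torque": the same for the moment, N m; "grip_width": finger opening in m.
Only numpy, scipy, OpenCV 4.12 (cv2) and the standard library are available. Lean on these libraries where they do the work, as an engineer would, in place of code of your own. Each camera call takes 0.05 s, during which the arm holds its last target.

## Working session

There is one attempt and no reset: what is moved stays moved. The work goes in short steps, each a Python script; the robot and the scene stay as the last script left them, time stands still between calls to the robot, and variables do not carry over. Pictures are saved under pics/ and viewed, and the job is handed in when it is done.

```bash
mkdir -p pics; ls
python3 - <<'E'
from rig import *
import cv2
for n in("scene","top"):
    im=get_image(n); cv2.imwrite(f"pics/{n}0.png",cv2.resize(im[:,:,::-1],None,fx=1.5,fy=1.5,interpolation=cv2.INTER_CUBIC)); c=calibration(n); print(n,c)
    cv2.imwrite(f"pics/{n}_raw.png",im[:,:,::-1])
s=observe();print(s)
E
```

```text
pics
scene {'fx': 363.6652058775514, 'fy': 363.6652058775514, 'cx': 255.81776982484837, 'cy': 189.1730147421175, 'world_to_cam': array([[ 0.52405527,  0.85152001, -0.01672549, -0.31770029],
       [-0.69406458,  0.43836837,  0.57105825,  0.35537943],
       [ 0.49359946, -0.28765752,  0.82073914, -1.41329358],
       [ 0.        ,  0.        ,  0.        ,  1.        ]])}
top {'fx': 413.3224701590388, 'fy': 413.3224701590388, 'cx': 255.65535012641692, 'cy': 191.92969168069624, 'world_to_cam': array([[-1.51142349e-03, -9.99990456e-01,  4.09922135e-03,
        -2.18531263e-02],
       [ 9.90835667e-01, -9.43901210e-04,  1.35069578e-01,
        -5.81876882e-01],
       [-1.35064419e-01,  4.26580205e-03,  9.90827637e-01,
        -1.28984138e+00],
       [ 0.00000000e+00,  0.00000000e+00,  0.00000000e+00,
         1.00000000e+00]])}
{'clock': 0.1, 'joints': array([ 1.04220598e+00,  2.59266353e-01,  1.53594459e+00,  2.39938604e-05,
        1.34800023e+00, -2.02766465e-01]), 'joint_velocities': array([ 9.17400450e-05,  7.42009942e-05, -1.73282741e-03, -1.14439693e-03,
       -3.72762494e-04, -1.04431328e-03]), 'tau': array([ 1.78228762e-03, -4.46974719e+01, -2.91248184e+01, -2.70641067e-04,
        6.18890568e-03,  6.88070963e-05]), 'ee_pos': array([0.1759111 , 0.5209164 , 0.40397128]), 'tcp_rot': array([-3.00302133e-04,  1.62194849e-01,  9.86758418e-01, -7.51569195e-04]), 'ft_force': array([-0.14291242, -0.08143843,  0.35992968]), 'ft_torque': array([-0.00960829,  0.01187105,  0.02822243]), 'grip_width': 0.08530805678148659}
```

View pics/scene0.png

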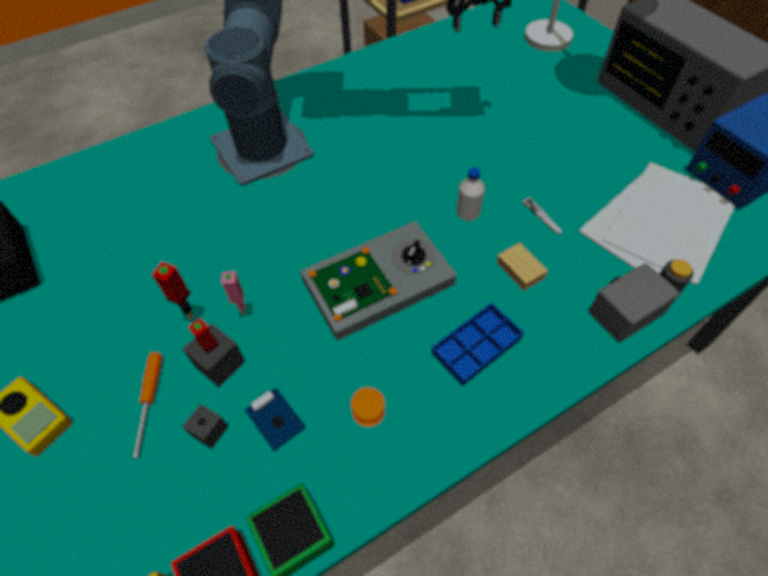

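View pics/top0.png

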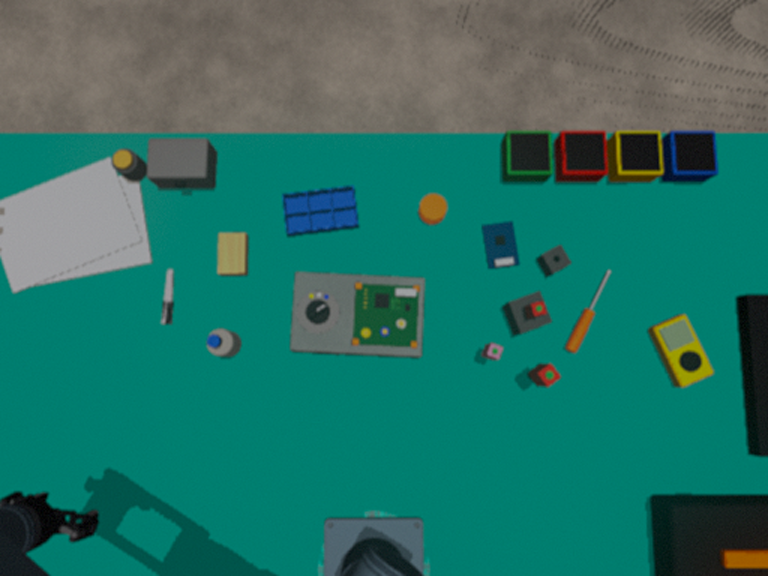

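Scene (upscaled pixels): the probe candidates are the red one in the stand (203,338), a larger red one free-standing (172,287) and a pink one (232,290). The stand candidates are the large block (213,355) and a small one (205,425). By the description I choose the red probe in the large stand. I'll check that with close crops.

Run:
```python
import cv2,numpy as np
t=cv2.imread("pics/top_raw.png");s=cv2.imread("pics/scene_raw.png")
def c(im,x0,y0,x1,y1,f): return cv2.resize(im[y0:y1,x0:x1],None,fx=f,fy=f,interpolation=cv2.INTER_CUBIC)
cv2.imwrite("pics/c1.png",c(t,185,175,290,245,7))
cv2.imwrite("pics/c2.png",c(t,310,155,410,265,5))
cv2.imwrite("pics/c3.png",c(s,90,160,180,300,4))
```

```text
(no output)
```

View pics/c1.png

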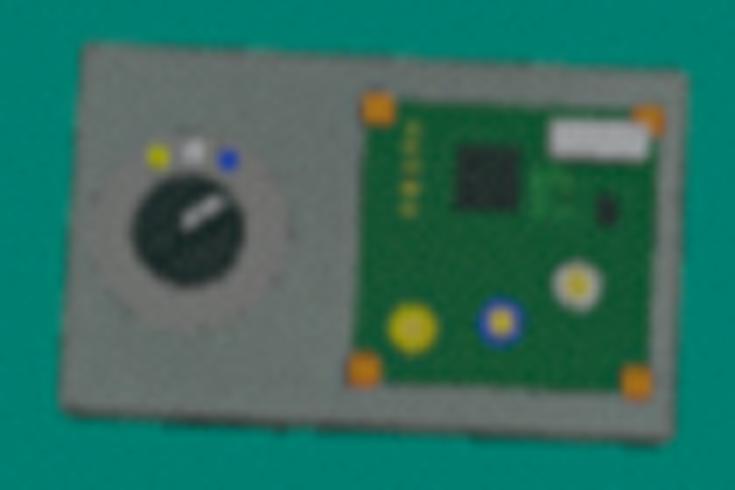

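View pics/c2.png

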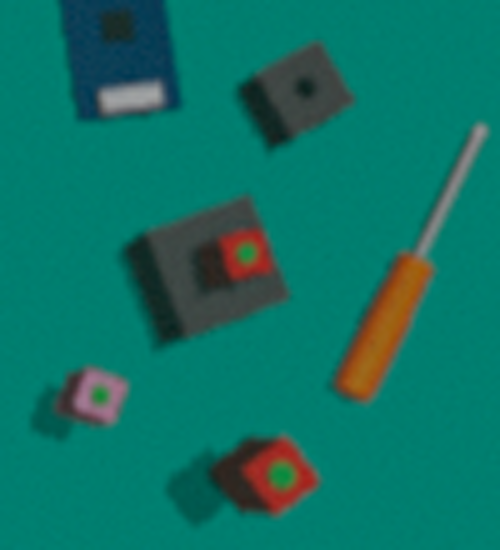

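View pics/c3.png

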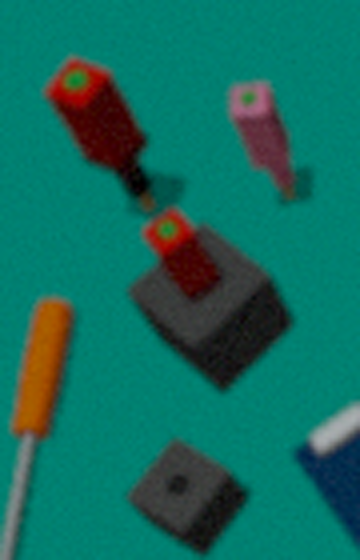

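```bash
cat > h.py <<'E'
import numpy as np, cv2
CAL={}
def cal(n):
    if n not in CAL:
        from rig import calibration
        CAL[n]=calibration(n)
    return CAL[n]
def ray(n,u,v):
    c=cal(n);T=np.array(c["world_to_cam"]);R=T[:3,:3];t=T[:3,3]
    d=np.array([(u-c["cx"])/c["fx"],-(v-c["cy"])/c["fy"],-1.])
    return -R.T@t, R.T@d
def onz(n,uv,z):
    o,d=ray(n,*uv); return (o+d*(z-o[2])/d[2])[:2]
def proj(n,P):
    c=cal(n);T=np.array(c["world_to_cam"]);p=T[:3,:3]@np.asarray(P,float)+T[:3,3]
    return np.array([c["cx"]+c["fx"]*p[0]/-p[2], c["cy"]-c["fy"]*p[1]/-p[2]])
def hsvmask(im,lo,hi):
    h=cv2.cvtColor(im,cv2.COLOR_RGB2HSV); 
    return cv2.inRange(h,np.array(lo),np.array(hi))
def blobs(m,x0,y0,x1,y1,amin=3):
    k=np.zeros_like(m);k[y0:y1,x0:x1]=m[y0:y1,x0:x1]
    n,l,st,ce=cv2.connectedComponentsWithStats(k,connectivity=8)
    return [(int(st[i,4]),ce[i].round(2)) for i in range(1,n) if st[i,4]>=amin]
E
python3 - <<'E'
from h import *
from rig import calibration
rd=lambda n:cv2.cvtColor(cv2.imread(f"pics/{n}_raw.png"),cv2.COLOR_BGR2RGB)
t=rd("top");s=rd("scene")
Y=[(22,150,90),(34,255,255)];B=[(108,110,60),(130,255,255)];O=[(8,150,120),(19,255,255)];W=[(0,0,125),(180,70,255)];G=[(50,120,80),(75,255,255)];Rr=[(0,170,120),(6,255,255)];K=[(0,0,0),(180,255,60)];SR=[(0,0,0),(180,110,255)]
box={"top":(185,175,290,245),"scene":(195,140,310,230)}
for n,im in(("top",t),("scene",s)):
    for nm,c in(("Y",Y),("B",B),("O",O),("W",W),("K",K)):
        for a,ce in blobs(hsvmask(im,*c),*box[n]): print(n,nm,a,ce,onz(n,ce,.04).round(4),onz(n,ce,.046).round(4))
bx={"top":(310,190,380,232),"scene":(118,205,165,262)}
for n,im in(("top",t),("scene",s)):
    for nm,c in(("G",[(45,60,60),(75,255,255)]),("R",Rr)):
        for a,ce in blobs(hsvmask(im,*c),*bx[n]): print(n,nm,a,ce,onz(n,ce,.145).round(4))
E
```

```text
top Y 5 [207. 197.] [0.5655 0.1336] [0.5648 0.1329]
top Y 32 [243.5 221.5] [0.4868 0.0163] [0.4864 0.0161]
top B 6 [217.  197.5] [0.5639 0.1015] [0.5631 0.1009]
top B 5 [256.  218.4] [ 0.4966 -0.0235] [ 0.4962 -0.0235]
top B 3 [254.33 222.  ] [ 0.4852 -0.0182] [ 0.4848 -0.0182]
top O 12 [238.5 190. ] [0.5881 0.0326] [0.5873 0.0324]
top O 5 [277.6 191.4] [ 0.5834 -0.0932] [ 0.5826 -0.0928]
top O 16 [236.5 227.5] [0.4678 0.0385] [0.4675 0.0382]
top O 14 [275.5  229.29] [ 0.4619 -0.0854] [ 0.4617 -0.0851]
top W 69 [270.39 194.1 ] [ 0.5747 -0.0699] [ 0.5739 -0.0697]
top W 9 [212. 196.] [0.5687 0.1176] [0.568  0.1169]
top W 17 [266.76 215.35] [ 0.5063 -0.0579] [ 0.5059 -0.0577]
top K 80 [254.05 200.05] [ 0.5555 -0.0174] [ 0.5548 -0.0174]
top K 153 [211.05 208.03] [0.53   0.1201] [0.5294 0.1195]
top K 9 [271.11 204.67] [ 0.5406 -0.072 ] [ 0.5399 -0.0717]
scene Y 35 [240.23 173.57] [0.4852 0.0176] [0.4893 0.0156]
scene Y 5 [285.2 175.4] [0.5668 0.1331] [0.5704 0.1303]
scene B 9 [228.67 180.78] [ 0.4903 -0.027 ] [ 0.4944 -0.0287]
scene B 8 [276.12 179.88] [0.5662 0.0995] [0.5698 0.0969]
scen
[... 1231 characters left out ...]
0.4806 -0.077 ]
scene K 5 [228.  185.4] [ 0.5046 -0.0373] [ 0.5086 -0.039 ]
scene K 139 [241.91 193.38] [ 0.5532 -0.0161] [ 0.5568 -0.0179]
scene K 305 [262.9  205.33] [0.6233 0.0149] [0.6265 0.0129]
scene K 5 [231.8 190.4] [ 0.5272 -0.0366] [ 0.531  -0.0383]
scene K 42 [223.76 197.74] [ 0.5377 -0.0704] [ 0.5414 -0.0718]
scene K 5 [257.6 195.6] [0.5854 0.0199] [0.5889 0.0178]
scene K 7 [248.86 200.  ] [ 0.585  -0.0106] [ 0.5884 -0.0124]
top G 8 [358.88 205.12] [ 0.5279 -0.3265]
top R 42 [358.48 205.5 ] [ 0.5268 -0.3252]
scene G 3 [162.   208.33] [ 0.5464 -0.249 ]
scene G 6 [126.5 211. ] [ 0.5043 -0.3312]
scene G 7 [131.29 217.  ] [ 0.5284 -0.327 ]
scene R 40 [131.95 218.48] [ 0.5335 -0.3271]
```

Run:
```python
from h import *
from rig import solve_ik
rd=lambda n:cv2.cvtColor(cv2.imread(f"pics/{n}_raw.png"),cv2.COLOR_BGR2RGB)
t=rd("top");s=rd("scene")
# pointer line: bright within selector disc, moments weighted
for n,im in(("top",t),("scene",s)):
    g=im.max(2).astype(float)
    c=proj(n,(.5315,.1185,.07)); print(n,"axis px",c)
    yy,xx=np.mgrid[:384,:512]; 
    m=(np.hypot(xx-c[0],yy-c[1])<8.5)&(g>75)
    # drop bits outside the bar (jig grey)
    k,l,st,ce=cv2.connectedComponentsWithStats(m.astype(np.uint8),connectivity=8)
    for i in range(1,k):
        ys,xs=np.nonzero(l==i); 
        P=np.array([onz(n,(x,y),.07) for x,y in zip(xs,ys)]);w=g[ys,xs]-60;ctr=(P*w[:,None]).sum(0)/w.sum()
        print(n,st[i,4],ce[i].round(1),ctr.round(4),"ang",np.arctan2(*(ctr-[.5315,.1185])[::-1]).round(3))
        if len(P)>4:
            a,b=np.linalg.eigh(np.cov(P.T,aweights=w)); v=b[:,1];print("  axis",np.arctan(v[1]/v[0]).round(3))
def c(im,x0,y0,x1,y1,f): return cv2.resize(im[y0:y1,x0:x1],None,fx=f,fy=f,interpolation=cv2.INTER_CUBIC)[:,:,::-1]
a=c(t,195,185,230,225,14);b=c(s,258,150,293,190,14);cv2.imwrite("pics/d1.png",cv2.resize(np.hstack([a,b]),(780,446)))
cv2.imwrite("pics/d2.png",c(t,330,190,372,230,14))
# stand yaw: red top face + stand top (grey, low sat) min area rects
up=cv2.resize(t[185:235,325:375],None,fx=8,fy=8,interpolation=cv2.INTER_CUBIC)
for nm,m in(("red",hsvmask(up,(0,170,120),(8,255,255))|hsvmask(up,(172,170,120),(180,255,255))|hsvmask(up,(45,60,90),(75,255,255))),("stand",hsvmask(up,(0,0,48),(180,90,110)))):
    cs=cv2.findContours(m,cv2.RETR_EXTERNAL,cv2.CHAIN_APPROX_NONE)[0];k=max(cs,key=cv2.contourArea);r=cv2.minAreaRect(k);print(nm,r)
    bp=cv2.boxPoints(r)/8+np.array([325,185])-.44; z=.145 if nm=="red" else .075
    W=np.array([onz("top",p,z) for p in bp]);print(W.round(4).tolist(),W.mean(0).round(4));e=W[1]-W[0];print("yaw mod 90",np.degrees(np.arctan2(e[1],e[0]))%90, [np.linalg.norm(W[i]-W[i-1]).round(4) for i in range(4)])
```

```text
top axis px [210.5820766  206.61769719]
top 28 [206.5 202.5] [0.5452 0.1319] ang 0.775
  axis -0.789
top 21 [213.9 204.5] [0.538  0.1088] ang -0.98
  axis -1.026
top 1 [205. 213.] [0.5115 0.1356] ang 2.432
scene axis px [275.35250009 163.88604562]
scene 97 [275.  160.2] [0.5172 0.1264] ang 2.639
  axis 1.125
scene 14 [274.4 166.9] [0.5395 0.1092] ang -0.862
  axis -0.943
red ((272.5, 166.5), (68.15251159667969, 65.72715759277344), 75.96376037597656)
[[0.5365, -0.3112], [0.5424, -0.3349], [0.5179, -0.3401], [0.512, -0.3164]] [ 0.5272 -0.3257]
yaw mod 90 13.931232485305998 [np.float64(0.025), np.float64(0.0245), np.float64(0.0251), np.float64(0.0244)]
stand ((227.1260986328125, 186.12255859375), (175.43072509765625, 184.15614318847656), 69.64676666259766)
[[0.5465, -0.2806], [0.5716, -0.3489], [0.5071, -0.3704], [0.4823, -0.3024]] [ 0.5269 -0.3256]
yaw mod 90 20.199853892296204 [np.float64(0.0678), np.float64(0.0728), np.float64(0.068), np.float64(0.0723)]
```

View pics/d1.png

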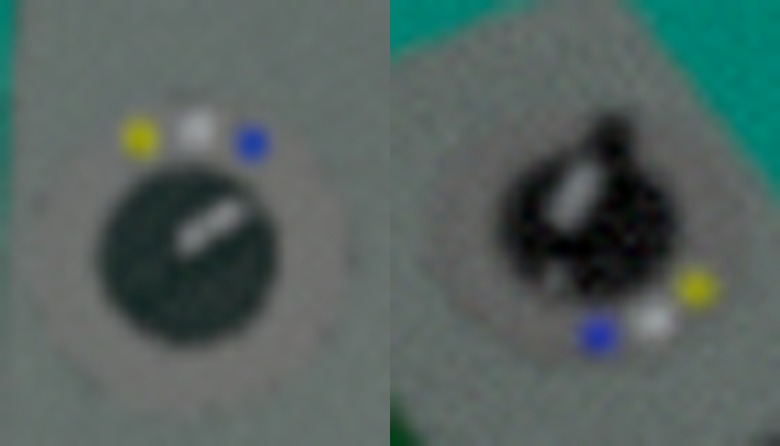

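View pics/d2.png

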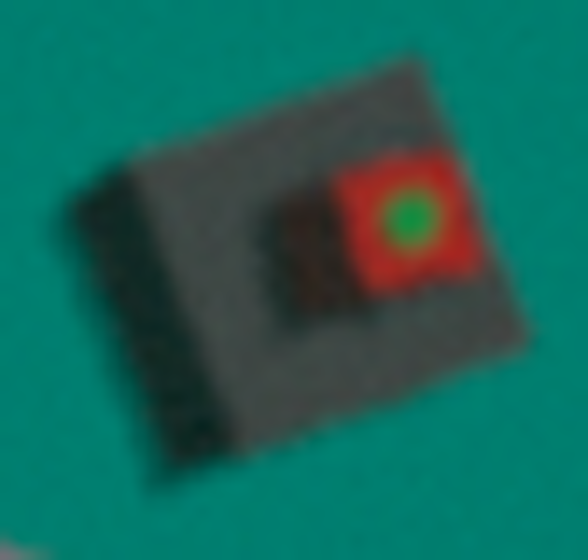

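```bash
cat >> h.py <<'E'
def down(th): return [0,float(np.cos(th/2)),float(np.sin(th/2)),0]
def st(tag=""):
    from rig import observe
    o=observe();print(tag,"t",round(o["clock"],2),"p",np.round(o["ee_pos"],4),"q",np.round(o["tcp_rot"],3),"f",np.round(o["ft_force"],2),"m",np.round(o["ft_torque"],3),"w",round(o["grip_width"],4));return o
E
python3 - <<'E'
from h import *
from rig import *
A=(.5317,.1183);th=-.95
set_gripper(.040)
move_ptp([*A,.30],down(th));o=st("above");print(o["joints"].round(3))
move_l([*A,.226],rate=.12);st("down")
for w in(.02,.016,.010):
    set_gripper(w);st(w)
E
```

```text
above t 2.93 p [0.5316 0.1188 0.3001] q [-0.     0.89  -0.457  0.   ] f [-0.02 -0.06 -0.12] m [-0.049 -0.012 -0.067] w 0.0398
[0.015 0.342 1.692 0.    1.107 2.534]
down t 3.7 p [0.532  0.1184 0.2265] q [-0.     0.889 -0.457  0.   ] f [ 0.69  0.29 -0.13] m [ 0.025 -0.013 -0.01 ] w 0.0399
0.02 t 4.03 p [0.5319 0.1183 0.2266] q [-0.     0.889 -0.457  0.   ] f [-0.02 -0.4  -0.55] m [-0.008  0.034  0.034] w 0.02
0.016 t 4.25 p [0.5317 0.1183 0.2261] q [-0.     0.889 -0.457  0.   ] f [-0.28  0.52  0.14] m [-0.053  0.049 -0.014] w 0.016
0.01 t 4.47 p [0.5321 0.1187 0.2263] q [-0.001  0.889 -0.457  0.   ] f [1.03 4.01 1.83] m [ 0.61  -0.176 -0.061] w 0.0112
```

Run:
```python
from h import *
from rig import *
j=observe()["joints"].copy()
for k in range(2):
    j[5]-=.68; set_joints(j);st()
pause(.2)
set_gripper(.04);st("open")
p=observe()["ee_pos"];move_l([p[0],p[1],.31]);
move_ptp([.47,-.10,.40],down(.25));st()
im=get_image("top");cv2.imwrite("pics/top1.png",cv2.resize(im[175:245,185:290],None,fx=7,fy=7,interpolation=cv2.INTER_CUBIC)[:,:,::-1])
im=get_image("scene");cv2.imwrite("pics/sc1.png",cv2.resize(im[130:230,190:320],None,fx=5,fy=5,interpolation=cv2.INTER_CUBIC)[:,:,::-1])
```

```text
t 5.16 p [0.532  0.1186 0.2263] q [-0.     0.991 -0.136  0.001] f [-0.01  0.51  1.94] m [0.01  0.025 0.027] w 0.0107
 t 5.85 p [0.532  0.1184 0.2263] q [-0.     0.979  0.202  0.001] f [ 1.19 -1.78  1.  ] m [-0.34  -0.054  0.003] w 0.0113
open t 6.44 p [0.532  0.1188 0.2262] q [-0.     0.979  0.203  0.001] f [0.8  0.75 0.26] m [ 0.001  0.036 -0.002] w 0.0403
 t 8.12 p [ 0.4701 -0.0994  0.3991] q [-0.001  0.992  0.125 -0.   ] f [-0.98 -0.53  0.67] m [0.02  0.028 0.058] w 0.0401
```

View pics/top1.png

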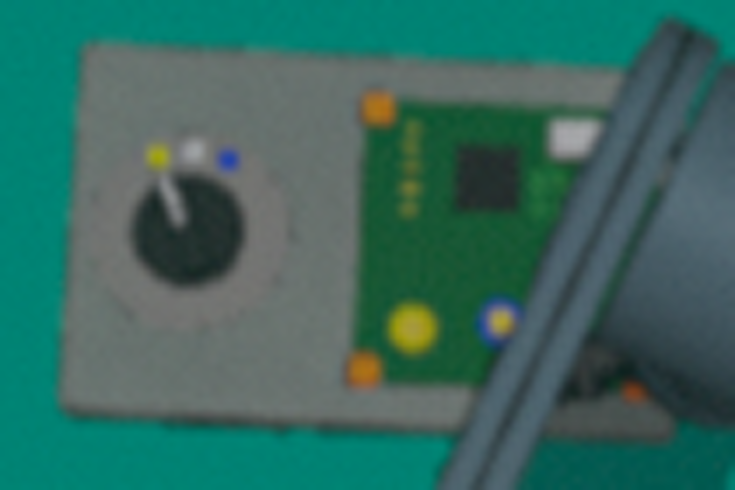

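View pics/sc1.png

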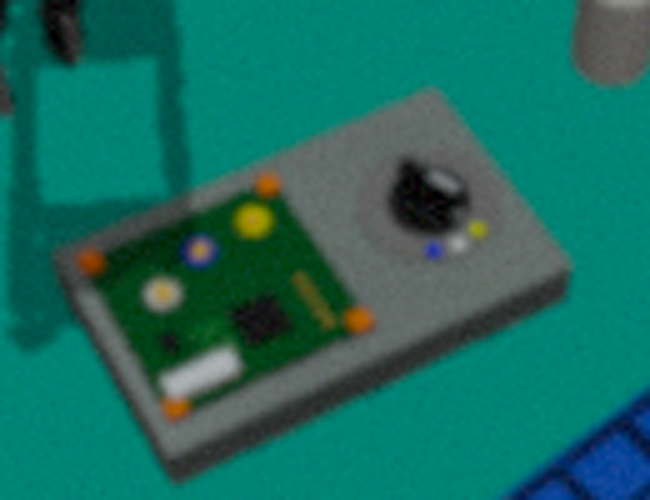

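The pointer line, (163,180)–(182,225) in the top crop, is aimed at the yellow dot at (158,157), so the selector is set. Next I grasp the probe.

Run:
```python
from h import *
from rig import *
P=(.5277,-.3262);th=.25
set_gripper(.065)
move_ptp([*P,.40],down(th));st()
move_l([*P,.272]);st("down")
set_gripper(.034);st("near")
set_gripper(.015);st("grip")
pause(.2)
move_l([*P,.40],rate=.12);pause(.3);st("lift")
for n,b in(("top",(300,150,420,250)),("scene",(80,110,200,260))):
    im=get_image(n);cv2.imwrite(f"pics/{n}2_raw.png",im[:,:,::-1]);cv2.imwrite(f"pics/{n}2.png",cv2.resize(im[b[1]:b[3],b[0]:b[2]],None,fx=4,fy=4,interpolation=cv2.INTER_CUBIC)[:,:,::-1])
```

```text
t 9.51 p [ 0.5276 -0.3252  0.3999] q [-0.001  0.992  0.125 -0.   ] f [-0.05  1.19  0.16] m [ 0.049  0.061 -0.006] w 0.0653
down t 10.51 p [ 0.5281 -0.3262  0.2732] q [0.001 0.992 0.125 0.001] f [-0.44 -0.55  0.44] m [-0.027 -0.041 -0.035] w 0.065
near t 10.91 p [ 0.5277 -0.3263  0.2724] q [0.    0.992 0.125 0.   ] f [ 0.17 -0.16  0.4 ] m [-0.01  -0.029 -0.009] w 0.0341
grip t 11.13 p [ 0.5278 -0.3263  0.2724] q [0.    0.992 0.125 0.   ] f [-0.87  0.06  3.32] m [ 0.017 -0.005  0.036] w 0.0255
lift t 12.85 p [ 0.5277 -0.3262  0.3995] q [-0.     0.992  0.125 -0.   ] f [-1.07  0.32 -2.2 ] m [-0.01   0.012  0.019] w 0.0253
```

View pics/scene2.png

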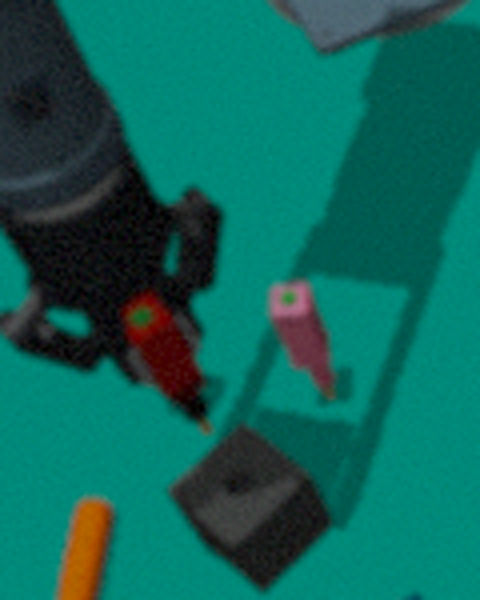

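View pics/top2.png

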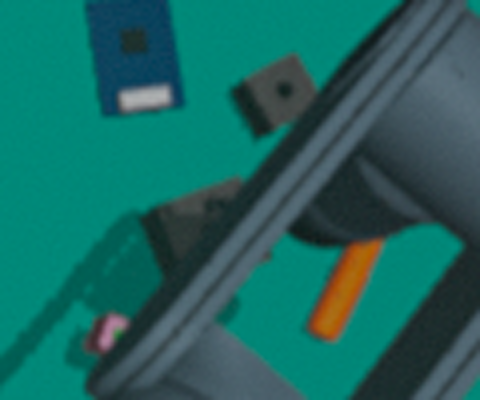

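Run:
```python
from h import *
from rig import *
print(proj("scene",(.5277,-.3262,.142)),proj("scene",(.5277,-.3262,.272)))
D=(.4872,.0162);th=.25
move_l([*D,.40],frame=down(th),rate=.15)
pause(.5);F=[observe()["ft_force"] for _ in range(1)];st()
move_l([*D,.325],rate=.1);pause(.3);st("hover")
for k in range(5):
    pause(.05);print(observe()["ft_force"].round(2))
for n,b in(("top",(190,160,310,260)),("scene",(180,90,300,210))):
    im=get_image(n);cv2.imwrite(f"pics/{n}3_raw.png",im[:,:,::-1]);cv2.imwrite(f"pics/{n}3.png",cv2.resize(im[b[1]:b[3],b[0]:b[2]],None,fx=5,fy=5,interpolation=cv2.INTER_CUBIC)[:,:,::-1])
print("pred tip",proj("scene",(*D,.0676)),"top",proj("top",(*D,.0676)),"pad",proj("scene",(*D,.046)), "greenend",proj("scene",(*D,.325-.1974+.07)))
```

```text
[131.8371301  217.25853946] [115.0629333  188.54048363]
 t 15.9 p [0.4872 0.0162 0.4   ] q [ 0.     0.992  0.125 -0.   ] f [-0.99 -0.03 -1.04] m [-0.05   0.031 -0.027] w 0.0256
hover t 17.1 p [0.4873 0.0162 0.3255] q [0.    0.992 0.125 0.   ] f [ 0.1   0.27 -1.47] m [ 0.036  0.01  -0.052] w 0.0259
[-0.78  0.16 -1.18]
[ 0.17  0.53 -0.65]
[-0.51 -0.2  -1.23]
[ 0.23 -0.08 -1.35]
[ 1.2  -0.35  0.06]
pred tip [239.70337587 168.77378536] top [243.30239116 220.80601485] pad [240.06930585 173.02693894] greenend [237.23112122 140.03911108]
```

View pics/scene3.png

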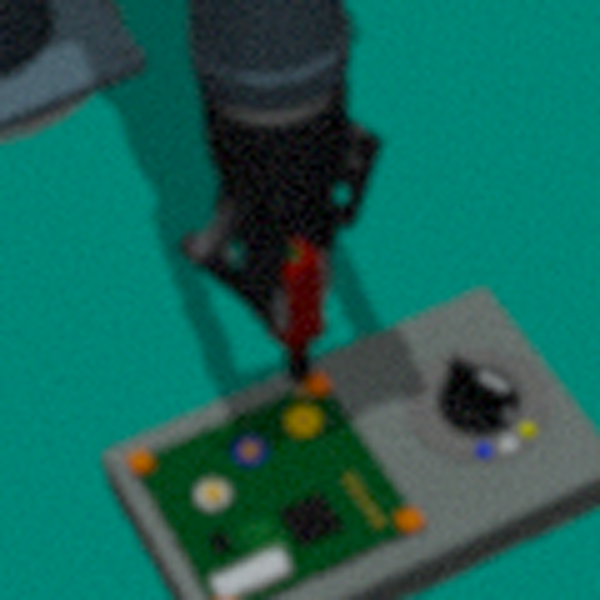

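View pics/top3.png

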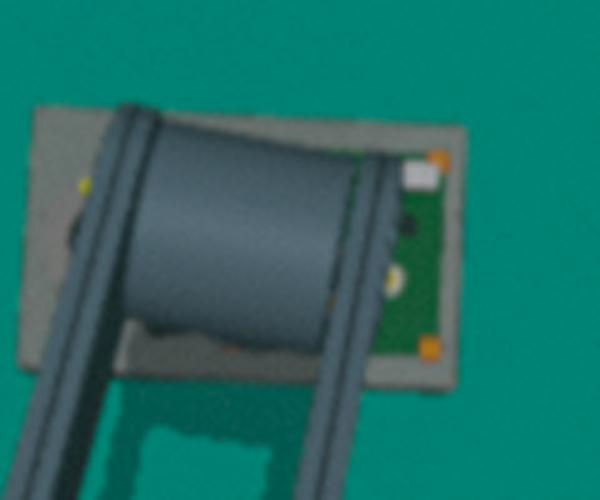

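Run:
```python
from h import *
from rig import *
D=(.4876,.0162)
def fz(n=12):
    a=[]
    for _ in range(n): pause(.04);a.append(observe()["ft_force"])
    return np.mean(a,0).round(2)
print("base",fz())
for z in(.307,.301,.2985,.2965):
    move_l([*D,z],rate=.03);f=fz();st(z);print(f)
im=get_image("scene");cv2.imwrite("pics/s4_raw.png",im[:,:,::-1]);b=(205,130,275,195);cv2.imwrite("pics/s4.png",cv2.resize(im[b[1]:b[3],b[0]:b[2]],None,fx=9,fy=9,interpolation=cv2.INTER_CUBIC)[:,:,::-1])
```

```text
base [-0.24 -0.13 -0.94]
0.307 t 19.2 p [0.4876 0.0162 0.3071] q [0.    0.992 0.125 0.   ] f [ 0.44 -0.06 -0.16] m [-0.012 -0.01  -0.054] w 0.0254
[ 0.2  -0.13 -0.94]
0.301 t 20.05 p [0.4876 0.0162 0.3011] q [0.    0.992 0.125 0.   ] f [ 1.51  0.59 -0.07] m [ 0.014 -0.167 -0.039] w 0.0254
[ 0.48 -0.15  0.29]
0.2985 t 20.8 p [0.4876 0.0162 0.2985] q [0.    0.992 0.125 0.   ] f [0.93 0.17 0.31] m [-0.1   -0.223  0.038] w 0.0258
[ 0.55 -0.18  1.21]
0.2965 t 21.55 p [0.4876 0.0162 0.2965] q [0.    0.992 0.125 0.   ] f [0.71 0.44 2.21] m [-0.028 -0.168 -0.001] w 0.0255
[ 0.73 -0.09  1.53]
```

View pics/s4.png

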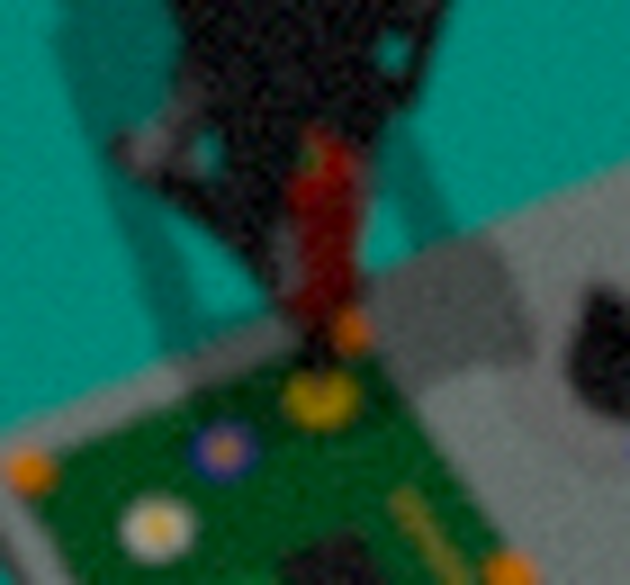

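Run:
```python
from h import *
from rig import calibration
im=cv2.cvtColor(cv2.imread("pics/s4_raw.png"),cv2.COLOR_BGR2RGB)
for nm,lo,hi in(("G",(40,90,40),(75,255,90)),("R",(0,150,60),(7,255,255)),("Y",(20,150,90),(34,255,255)),("B",(108,110,60),(130,255,255))):
    for a,c in blobs(hsvmask(im,lo,hi),228,138,255,185): print(nm,a,c)
for z in(.169,.134,.099,.064,.046): print(z,proj("scene",(.4876,.0162,z)).round(2))
print(proj("scene",(.4876-.013,.0162,.134)))
```

```text
G 234 [241.87 178.33]
R 72 [240.78 153.88]
Y 22 [240.45 174.23]
0.169 [237.89 146.96]
0.134 [238.57 154.9 ]
0.099 [239.22 162.43]
0.064 [239.83 169.58]
0.046 [240.13 173.11]
[236.36620687 152.05169571]
```

Run:
```python
from h import *
im=cv2.imread("pics/s4_raw.png").astype(int)
for r in range(145,176): 
    row=im[r,230:252]; print(r,' '.join('%3d/%3d/%3d'%(p[2],p[1],p[0]) for p in row[4:17]))
```

```text
145  13/ 12/  4   4/  6/ 15  14/ 13/ 16   7/ 12/ 11  38/ 20/ 17  68/ 32/ 21  75/ 24/ 12  71/ 20/ 23  55/ 20/ 16  33/ 12/ 15  30/ 24/ 27   0/  0/  0  16/ 29/ 32
146  22/ 18/ 21  11/ 17/ 18   1/  6/  5   9/ 13/ 19  33/ 29/ 16  61/ 52/ 28  86/ 40/ 21  83/ 19/  0  80/  5/  2  60/ 13/ 10  38/ 18/ 20  36/ 30/ 32  21/ 39/ 34
147   9/ 11/  6   0/ 11/ 16   8/ 16/ 10   5/ 16/  4  24/ 46/ 27  45/ 54/ 12  78/ 53/ 20 101/ 24/  5  99/  6/  0  87/ 25/ 19  63/ 24/ 21  42/ 28/ 31  18/ 50/ 42
148  18/ 22/ 18  11/ 16/ 19  12/ 13/ 22  25/ 21/ 15  43/ 38/ 21  51/ 47/  0  89/ 48/ 17  98/  0/  0 103/  4/  0  99/ 26/ 16  76/ 37/ 36  54/ 43/ 39  30/ 57/ 54
149   0/  0/  3  16/ 23/ 26  20/  5/ 13  43/  9/  3  65/ 22/ 17  84/ 34/ 17  98/ 30/ 14 104/ 18/  2  97/  2/  4  88/ 20/ 18  74/ 36/ 35  54/ 48/ 47  34/ 65/ 57
150  13/ 14/ 10   4/  6/  7  33/ 17/ 16  60/  9/ 17  88/ 13/  2  95/  2/  0 100/  6/  5  90/  7/  0  84/ 12/  5  67/  0/  0  67/ 31/ 35  57/ 51/ 48  30/ 63/ 61
151   8/ 12/ 15   0/  0/ 12  30/  9/  9  68/ 13/  6  89/  5/  0  95/  1/  0  88/ 10/ 11  79/  0/  3  73/  1/  0  66/ 12/ 14  63/ 29/ 30  54/
[... 3159 characters left out ...]
  57/ 56/  3  43/ 53/  8  16/ 46/  8   0/ 43/ 12   0/ 42/  9
172   5/ 46/ 26  18/ 51/ 23  16/ 43/  0  61/ 66/ 15  77/ 72/  0  81/ 65/  9  75/ 56/ 18  82/ 65/  1  96/ 85/  0  76/ 70/  0  40/ 57/  0  10/ 46/ 19   1/ 45/ 15
173   1/ 46/ 11   5/ 44/  9  32/ 52/  1  86/ 86/  0 115/ 96/  0 103/ 82/  0  99/ 73/ 11 109/ 88/  8 115/ 96/  0  95/ 85/  0  66/ 72/  0  21/ 48/ 10   0/ 39/ 17
174   0/ 41/ 17   0/ 40/ 17  51/ 62/ 25  88/ 86/  2 111/ 97/  0 119/ 95/  0 114/ 89/  3 125/ 95/  0 128/108/  0 103/ 92/  0  60/ 68/  2  20/ 51/ 23   0/ 41/ 15
175   0/ 40/  8   0/ 47/ 16  40/ 56/ 16  68/ 72/  0 104/ 93/  0 123/102/  0 131/108/  0 135/109/  7 121/101/  0  89/ 82/  0  49/ 60/  0  21/ 47/ 17   0/ 50/ 27
```

Barrel and tip are at column ~239.8 and the pad centre at ~240.2 (raw scene pixels). The spring force also matches about half travel, so I'm handing in.

Run:
```python
from h import *
from rig import *
st();print(finish_job());st()
```

```text
t 21.6 p [0.4876 0.0162 0.2965] q [0.    0.992 0.125 0.   ] f [1.41 0.18 0.66] m [-0.069 -0.214  0.016] w 0.0253
the job is handed in; nothing more can be done
None
the job is handed in; nothing more can be done
```

I finished the job and handed it in at 21.6 s, with the probe still held on the yellow-ringed pad. The hand-in gave no verdict, so the points below are my own last checks.

- **Selector:** I turned it about 1.36 rad by its bar. The top picture then showed the pointer line running to the yellow dot.
- **Probe:** I took the smaller red probe out of the larger stand. Its tip matched the predicted pixel within 0.3 px after the lift.
- **Tip on the pad:** In the last scene picture the tip and barrel were within about 0.5 px (about 1.5 mm) sideways of the pad centre. The arm covered the pad in the top view, so only one camera confirms this. The two cameras had placed the pad about 2 mm apart, so I aimed between them.
- **Press:** Averaged over samples, the vertical force rose by 1.2, 2.15 and 2.5 N at about 2.4, 4.9 and 6.9 mm of travel. This fits the spring with the tip about half way in. Single readings vary by about 1 N, and the one just before hand-in (0.66 N) was low.
- **Small disagreements:** The green end of the probe appeared about 2 px from where I predicted, probably because the finger hides part of it. If that were real tilt it would be about 2.5°, well inside 10°. There was also a sideways force of about 1 N at the tip.
- **Bystanders:** My arm paths kept clear of them, but I did not measure their positions again at the end.

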